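# Refit the cover plate of a nail-desk dust collector on its locating pins

## Task

Put the grey cover plate back on the white dust collector: pick it up by its pink grip, match its blue-striped end to the collector's blue-striped end, and lower it gently (no dropping or forcing) onto the round and the diamond pin, wiggling it if needed until both pins have come through their holes and the plate lies flat and fully down on the deck. Let go of it there, and leave the other things on the desk where they are.

Things in the scene. Friction and masses are not known exactly. Their poses are not given: they have to be found in the camera images.
- cover: The loose cover plate, as a whole: grey, 130 (its x) x 190 (its y) x 8 mm thick, about 0.4 kg (0.28 to 0.56), with a pink upright grip on top and two through holes. It starts lying flat on the desk, right way up, grip on top. Origin at the centre of the plate's underside, z up. A blue stripe runs along its +y edge, the end of the round hole.
- cover_grip (a point): Centre of the cover's grip, a solid pink upright bar over the plate's centre: 14 mm thick (plate x), 70 mm long (plate y), standing from 8 to 54 mm above the plate's underside; this point is 32 mm above the underside. Same axes as the plate. The dark perforations either side are only surface marks.
- round_hole (a point): Centre of the cover's larger hole (round, 20 mm across) at the plate's underside, 70 mm from the plate's centre towards its +y, blue-striped end.
- diamond_hole (a point): Centre of the cover's smaller hole (round, 14 mm across) at the plate's underside, 70 mm from the plate's centre towards its -y, unstriped end.
- collector: The dust collector, fixed to the desk: a white box 200 (its x) x 280 (its y) x 60 mm high. Its flat deck shows a dark panel with a fan, and a blue stripe at its +y end beyond the round pin. Origin at the centre of its underside. With the cover home, axes match, centres coincide and the cover's underside is on the deck. The cover starts on the desk's other side, turned at most 55 degrees from it.
- round_pin (a point): Foot of the brass round pin, at deck height (60 mm above the desk), 70 mm from the collector's centre along its +y. Pin 18 mm in diameter, 20 mm tall: straight for 11 mm, then a cone narrowing to 8 mm at the tip. It is too wide for the cover's small hole.
- diamond_pin (a point): Foot of the brass diamond pin, at deck height, 70 mm from the collector's centre along its -y. A diamond in plan, 12 mm across the collector's x and 7 mm across its y, 16 mm tall: straight for 10 mm, then tapering to a blunt tip. The round pin, being 4 mm taller, meets its hole first.
- polish: Bystander: a pink nail-polish bottle with a black cap, 34 mm in diameter, 75 mm tall, upright at the far side of the desk. Origin at its foot.
- jar: Bystander: a cream jar with a pink lid, 60 mm in diameter, 55 mm tall. Origin at its foot.
- file: Bystander: a flat grey nail file, 178 mm long (its y), 28 mm wide, 5 mm thick. Origin at the centre of its underside.
- handpiece: Bystander: a nail-drill handpiece, wood and steel, lying along its y, 163 mm long, 25 mm thick. Origin at the middle of its underside.
There are look-alikes about, which are no part of the job. Of the things that look like the cover, take the one that is farthest to the robot's left at the start.

How it is judged:
By the outcome, as a careful person would: the job done as asked, in the order asked, and still so for the second after the job is handed in, with the robot touching nothing.
It also fails if it takes over 40 s, if anything falls off the work surface, if the arm or the gripper's body presses on something with over 40 N, if the wrist force passes 120 N, or if a joint passes its speed limit or range.

## Robot

A 6-joint arm with a two-finger parallel gripper is mounted at the origin on the work surface. World frame = base frame: x ahead of the robot, y to its left, z up, the work surface at z = 0. Lengths are in m, angles in degrees, forces in N, time in s.
With the tool pointing down it reaches from about 0.35 to 0.875 m from the base axis. Payload 4.2 kg.
Tool frame: the origin (TCP) lies at the very end of the fingers, on their centre line; the grasp point (between the pads) lies 19 mm behind it; z points along the fingers, y is the direction in which the jaws open and shut (so a half turn about z gives the same grasp; the last joint's range is limited). The gripper opens to 87 mm and grips with 3 to 60 N. Pads are 19 mm wide; open, the fingers measure 117 mm over their backs; the gripper's body (75 mm by 190 mm) begins 51 mm behind the grasp point.
Start: joints at [83.514, 22.042, 0.453, 0, -68.411, -14.817], TCP at [0.227, 0.582, 0.223] pointing down, gripper open.
Joint ranges: [-179.83, 179.83], [-69.29, 118.12], [-61.27, 80.66], [-181.25, 117.63], [-171.15, -9.14], [-177.46, 177.46]. Speed limits (degrees/s): [159.86, 159.86, 180, 180, 180, 180].

## Interface

Orientations are given as a 3x3 rotation matrix whose columns are the frame's x, y, z axes.
In Python, from station import r, imaging gives the robot as it stands. The module is installed in compiled form; this text tells all that it offers.
- The arm moves only by the tool move_arm, never from a script. Its argument "motion" is one flat list of numbers, 7 for each row, row after row: the shift along the tool's x, y, z in units of 40 mm (1.0 is 40 mm), then the turn, a rotation vector about the tool's x, y, z in units of 5 degrees (1.0 is 5 degrees), then the gripper's target within -1 to 1 (shut at 1, half-way at 0, fully open at -1). In form: [dx, dy, dz, wx, wy, wz, gripper, dx, dy, dz, wx, wy, wz, gripper, ...]. A call has 1 to 20 rows; each row is the pose to reach, as a shift and turn from the pose measured when the call began, along the tool's axes at that moment; what a row does not reach only later rows make up. A row lasts 1/12 s, in which the tool goes at most 41.7 mm and 7.16 degrees, less where a joint would pass 70% of its speed; a pose out of reach is approached as far as the arm can. A call with a gripper value outside its range is refused whole. The fingers move at their own pace and stop on an object; the grip force is fixed at half the most. Time passes only in rows, so rows that repeat a pose let the fingers close. It gives the time, the measured TCP pose, the force and the opening at its end, in the units of the state.
- r.sense(): the state, without advancing time (a new reading comes with each control period).
- imaging.capture(name): name is "scene" or "top"; returns the picture (480x640x3 uint8, blue, green, red); there is no depth.
- imaging.camera_params(name): a dict with "intrinsics" (3x3 intrinsics, pixels), "world_from_camera" (4x4, takes a point from camera to world coordinates). Camera axes: x right, y down, z forward; pixel columns grow to the right and rows downward; lengths in m; the calibration is good to about 2 mm. A picture is of the moment at which its call begins. camera_params takes no time and is no camera call.
- r.finish_job(): hands the job in, once; it reports no verdict.
The state is a dict: "time_s": time; "joints": joint angles; "joint_velocities": joint speeds; "effort": joint torques, N m; "tcp_pos": TCP position; "ee_rot": TCP orientation; "wrist_force": force on the tool from outside, world axes, zero at the start; "moment": the same for the moment, N m; "gripper_width": opening from 0.0 (shut) to 1.0 (fully open).
Only numpy, scipy, OpenCV 4.12 (cv2) and the standard library are available. Lean on these libraries where they do the work, as an engineer would, in place of code of your own. Each camera call takes 0.05 s, during which the arm holds its last target.

## Working session

There is one attempt and no reset: what is moved stays moved. The work goes in short steps, Python scripts to look and compute and a tool call to move; the robot and the scene stay as the last step left them, time stands still between calls to the robot, and variables do not carry over. Pictures are saved under pics/ and viewed, and the job is handed in when it is done.

Besides the shell and the picture viewer there is one more tool, called after ">>>" as name(argument=value, ...) on one line, values as JSON. move_arm: Moves the arm, as the interface text tells. Its arguments: {"type":"object","properties":{"motion":{"type":"array","items":{"type":"number"}}},"required":["motion"]}

```bash
mkdir -p pics; python3 - <<'E'
from station import r, imaging
import cv2,json
for n in("scene","top"):
    cv2.imwrite(f"pics/{n}0.png",imaging.capture(n))
    p=imaging.camera_params(n);print(n,p)
s=r.sense();print(s)
E
```

```text
scene {'intrinsics': array([[592.07571033,   0.        , 324.33929985],
       [  0.        , 592.07571033, 236.13212966],
       [  0.        ,   0.        ,   1.        ]]), 'world_from_camera': array([[-0.84322855,  0.38554088, -0.37459824,  0.99213571],
       [ 0.53731843,  0.625188  , -0.56606436,  0.65671868],
       [ 0.01595338, -0.67860017, -0.73433459,  1.05090709],
       [ 0.        ,  0.        ,  0.        ,  1.        ]])}
top {'intrinsics': array([[512.7880562 ,   0.        , 315.15647578],
       [  0.        , 512.7880562 , 245.49666735],
       [  0.        ,   0.        ,   1.        ]]), 'world_from_camera': array([[ 0.01825156, -0.98455556,  0.17411842,  0.28411971],
       [-0.99979707, -0.01945711, -0.0052191 , -0.07328074],
       [ 0.00852634, -0.17398783, -0.98471089,  1.19496712],
       [ 0.        ,  0.        ,  0.        ,  1.        ]])}
{'time_s': 0.1, 'joints': array([ 8.35130458e+01,  2.20833520e+01,  3.87667242e-01, -2.32649914e-02,
       -6.84095829e+01, -1.48183357e+01]), 'joint_velocities': array([-0.02079007, -0.08270116,  0.19386283,  0.11476733,  0.02670585,
        0.03055913]), 'effort': array([-4.98735026e-04, -3.91688347e+01,  1.87936538e+01,  4.23192590e+00,
        1.34864115e-02, -6.89171361e-05]), 'tcp_pos': array([0.22686723, 0.58180399, 0.22160634]), 'ee_rot': array([[ 9.31603293e-01, -3.63476224e-01, -5.82709569e-04],
       [-3.63476676e-01, -9.31601593e-01, -1.78281851e-03],
       [ 1.05158978e-04,  1.87268093e-03, -9.99998241e-01]]), 'wrist_force': array([ 1.24256598, -0.1741551 , -0.4252528 ]), 'moment': array([-0.00193919, -0.08346356,  0.01565827]), 'gripper_width': 0.9991542092659601}
```

View pics/top0.png

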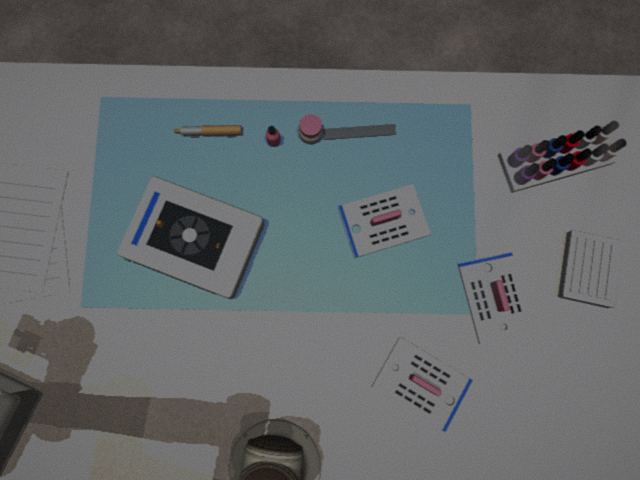

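View pics/scene0.png

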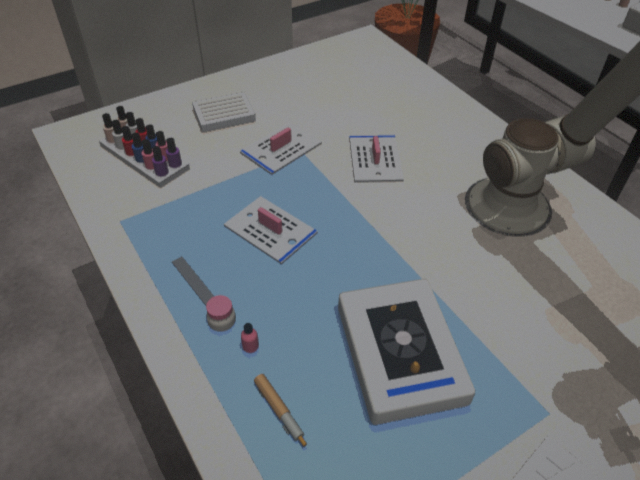

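The top picture shows the collector near (192,237) with its stripe to the left. Three cover-like plates lie near (385,218), (425,385) and (500,293). The one at (385,218) is farthest left. I'll enlarge both.

```bash
python3 - <<'E'
import cv2,numpy as np
t=cv2.imread("pics/top0.png");s=cv2.imread("pics/scene0.png")
def c(im,x,y,w,h,k,n):
    a=cv2.resize(im[y:y+h,x:x+w],None,fx=k,fy=k,interpolation=cv2.INTER_CUBIC); a=np.clip(a*1.3,0,255).astype('uint8'); cv2.imwrite("pics/"+n,a)
c(t,330,178,110,84,7,"c_cov.png"); c(t,112,170,160,133,5,"c_col.png")
c(s,215,190,110,80,7,"s_cov.png"); c(s,330,270,150,155,4,"s_col.png")
E
```

```text
(no output)
```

View pics/c_cov.png

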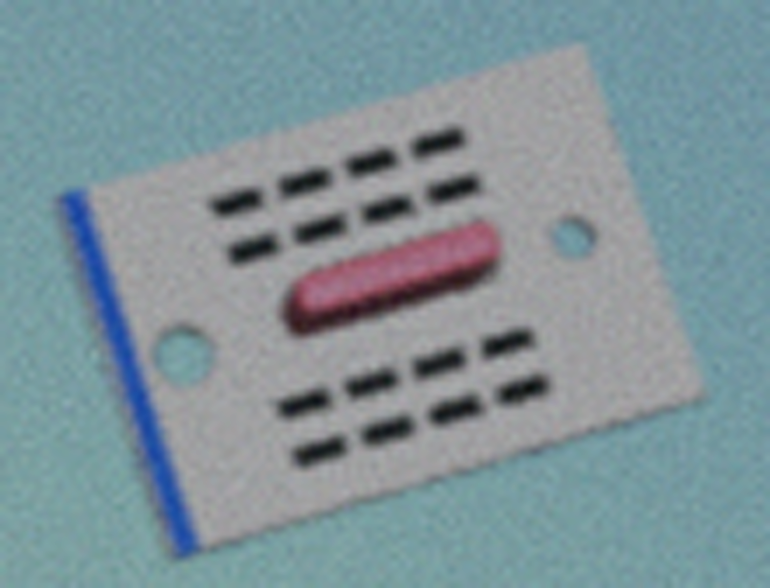

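View pics/c_col.png

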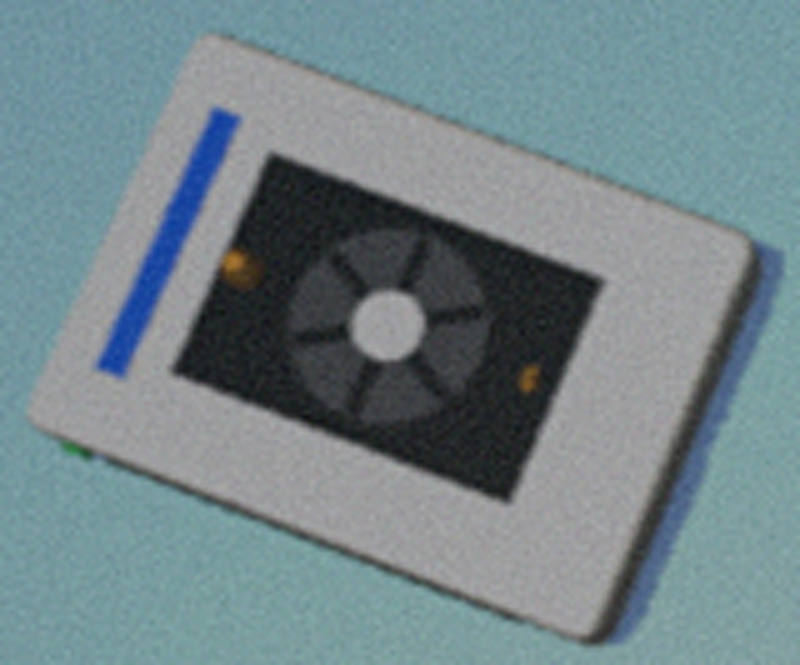

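View pics/s_cov.png

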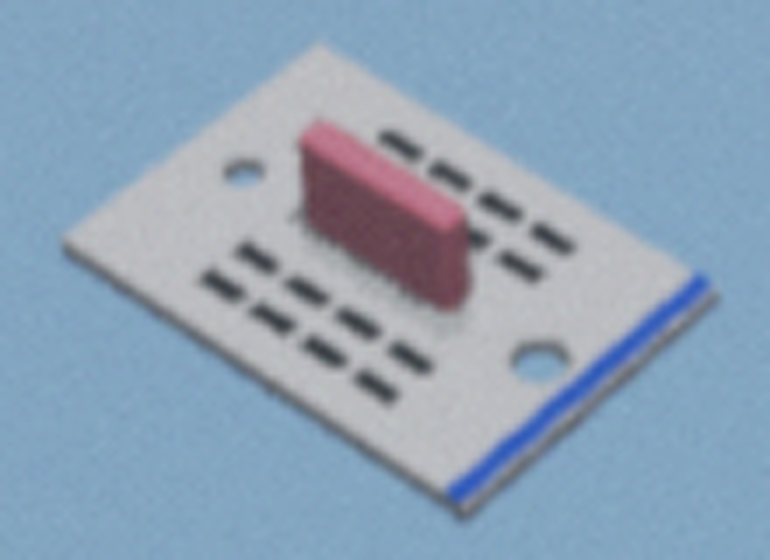

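View pics/s_col.png

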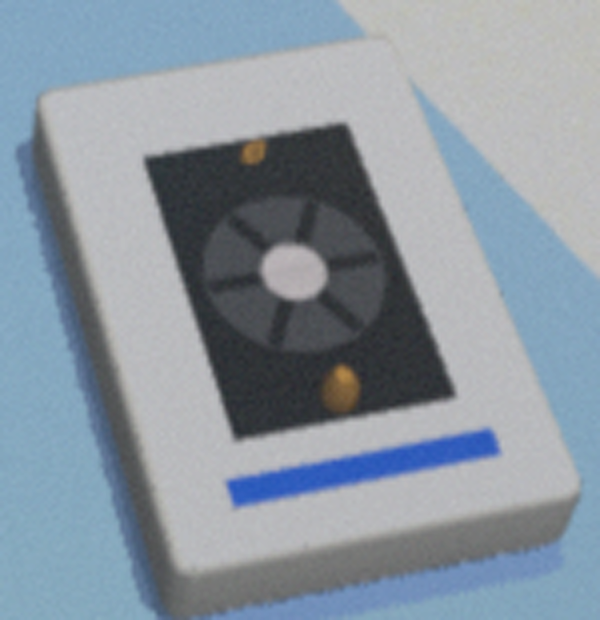

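```bash
cat > h.py <<'E'
import numpy as np
from station import imaging
from scipy.optimize import least_squares
P={n:imaging.camera_params(n) for n in("top","scene")}
def proj(n,X):
    T=np.linalg.inv(P[n]["world_from_camera"]);X=np.atleast_2d(X)
    c=X@T[:3,:3].T+T[:3,3]; q=c@P[n]["intrinsics"].T; return q[:,:2]/q[:,2:]
def back(n,uv,z):
    uv=np.atleast_2d(uv).astype(float);W=P[n]["world_from_camera"]
    d=np.c_[uv,np.ones(len(uv))]@np.linalg.inv(P[n]["intrinsics"]).T@W[:3,:3].T
    o=W[:3,3]; return o+d*((z-o[2])/d[:,2])[:,None]
def crop(p,x,y,k): return (np.array(p,float)+.5)/k-.5+[x,y]
def fit(obs,z,x0):
    # obs: list (cam, uv Nx2, model fn(params)->Nx3), params x,y,yaw,extras
    def f(p):
        c,s=np.cos(p[2]),np.sin(p[2]);R=np.array([[c,-s,0],[s,c,0],[0,0,1]])
        return np.concatenate([(proj(n,m(p)@R.T+[p[0],p[1],z])-uv).ravel() for n,uv,m in obs])
    return least_squares(f,x0,loss='soft_l1')
E
python3 - <<'E'
from h import *
m=lambda p:np.array([[-.065,.095,.008],[.065,.095,.008],[.065,-.095,.008],[-.065,-.095,.008],[0,.07,.008],[0,-.07,.008]])
# top: image up=+x, left=+y ; TL=(+x,+y)
T=crop([(180,555),(65,190),(585,45),(705,398),(185,355),(574,238)],330,178,7)
S=crop([(710,278),(455,495),(65,240),(320,45),(540,360),(243,171)],215,190,7)
for o in ([("top",T,m)],[("scene",S,m)],[("top",T,m),("scene",S,m)]):
    q=fit(o,0,[.35,-.2,.2]);print("cover",q.x[:2],np.degrees(q.x[2]),np.abs(q.fun).round(1))
mc=lambda p:np.array([[-p[3],p[4],.06],[p[3],p[4],.06],[p[3],-p[4],.06],[-p[3],-p[4],.06],[-p[5],p[6],.06],[p[5],p[6],.06],[p[5],p[6]-p[7],.06],[-p[5],p[6]-p[7],.06],[0,0,.06]])
T=crop([(175,375),(272,155),(605,280),(510,500),(97,368),(213,108),(241,118),(125,378),(388,325)],112,170,5)
S=crop([(455,397),(235,438),(147,157),(350,125),(499,455),(235,507),(228,482),(492,430),(294,271)],330,270,4)
for o in ([("top",T,mc)],[("scene",S,mc)],[("top",T,mc),("scene",S,mc)]):
    q=fit(o,0,[.35,.2,-.3,.05,.08,.06,.11,.01]);print("coll",q.x[:2],np.degrees(q.x[2]),q.x[3:].round(4),np.abs(q.fun).round(1))
    c,s=np.cos(q.x[2]),np.sin(q.x[2]);R=np.array([[c,-s,0],[s,c,0],[0,0,1]])
    for n,(x,y,k) in (("top",(112,170,5)),("scene",(330,270,4))):
        X=np.array([[0,.07,.08],[0,-.07,.076]])@R.T+[q.x[0],q.x[1],0]
        print(n,(proj(n,X)+.5-[x,y])*k)
E
```

```text
cover [ 0.55923616 -0.24240972] 17.619770141182965 [1.1 0.1 0.9 0.6 0.3 0.4 0.6 0.  0.1 0.3 0.6 0.1]
cover [ 0.55637521 -0.24279155] 17.99929320686669 [0.9 1.1 1.1 1.4 0.9 0.6 0.3 0.6 0.4 0.4 0.2 0.4]
cover [ 0.55815652 -0.24233205] 17.75413681743307 [1.  0.6 1.  1.1 0.2 0.1 0.6 0.3 0.1 0.2 0.5 0.5 0.4 1.7 0.3 1.9 1.4 0.4
 0.7 0.3 1.  0.1 0.7 0.1]
coll [0.50377844 0.20380405] -19.709342562782 [0.0541 0.0814 0.0645 0.1151 0.0137] [0.  0.4 0.  0.1 0.3 0.2 0.1 0.2 0.1 0.  0.1 0.1 0.  0.1 0.1 0.1 0.4 0.2]
top [[234.60902008 262.44431102]
 [527.80004217 374.45774212]]
scene [[340.01816337 375.49929754]
 [250.1829193  142.18537154]]
coll [0.50051937 0.20477789] -20.526386533371515 [0.0543 0.0814 0.0641 0.115  0.0127] [0.2 0.1 0.1 0.1 0.1 0.2 0.3 0.2 0.3 0.1 0.  0.3 0.2 0.2 0.3 0.4 0.3 0.3]
top [[232.81275491 267.52444219]
 [524.33086161 383.73625602]]
scene [[344.76582399 374.19136992]
 [258.36175931 140.4309638 ]]
coll [0.50202654 0.20433147] -20.10449522158558 [0.0542 0.0815 0.0642 0.115  0.0131] [0.4 0.1 0.  0.4 0.5 0.8 0.4 1.2 0.4 0.3 0.1 0.7 0.2 0.7 0.6 0.4 0.1 0.9
 0.4 0.1 0.3 0.2 1.  0.5 1.4 0.2 0.1 0.  0.3 0.1 0.6 0.  0.8 0.1 0.5 0.5]
top [[233.58116852 265.2834338 ]
 [525.9783245  379.33353357]]
scene [[342.68698114 374.78482444]
 [254.48286168 141.26207899]]
```

```bash
cat > go.py <<'E'
import sys,numpy as np
from station import r
from scipy.spatial.transform import Rotation as Ro
# go.py x y z yaw(of tool x)
x,y,z,a=map(float,sys.argv[1:5]); s=r.sense();R=s["ee_rot"];a=np.radians(a)
G=np.array([[np.cos(a),np.sin(a),0],[np.sin(a),-np.cos(a),0],[0,0,-1]])
d=R.T@(np.array([x,y,z])-s["tcp_pos"])/.04; w=Ro.from_matrix(R.T@G).as_rotvec(degrees=True)/5
print("motion",d.round(3),w.round(3)); print(s["time_s"],s["tcp_pos"].round(4),"yaw",np.degrees(np.arctan2(R[1,0],R[0,0])).round(2),"F",s["wrist_force"].round(2),"M",s["moment"].round(2),"w",s["gripper_width"],"j",s["joints"].round(1))
E
python3 go.py .558 -.2423 .15 -72.25
```

```text
motion [15.2   16.181  1.822] [ 0.019 -0.011 10.187]
0.1 [0.2269 0.5818 0.2216] yaw -21.31 F [ 1.24 -0.17 -0.43] M [-0.   -0.08  0.02] w 0.9991542092659601 j [ 83.5  22.1   0.4  -0.  -68.4 -14.8]
```

>>> move_arm(motion=[0.76,0.81,0.09,0,0,0.5,-1,1.52,1.62,0.18,0,0,1,-1,2.28,2.43,0.27,0,0,1.5,-1,3.04,3.24,0.36,0,0,2,-1,3.8,4.05,0.45,0,0,2.5,-1,4.56,4.86,0.54,0,0,3,-1,5.32,5.67,0.63,0,0,3.5,-1,6.08,6.48,0.72,0,0,4,-1,6.84,7.29,0.81,0,0,4.5,-1,7.6,8.1,0.9,0,0,5,-1,8.36,8.9,1,0,0,5.6,-1,9.12,9.7,1.1,0,0,6.1,-1,9.88,10.5,1.2,0,0,6.6,-1,10.64,11.3,1.3,0,0,7.1,-1,11.4,12.1,1.4,0,0,7.6,-1,12.16,12.9,1.5,0,0,8.2,-1,12.92,13.7,1.6,0,0,8.7,-1,13.68,14.5,1.7,0,0,9.2,-1,14.4,15.3,1.8,0,0,9.7,-1,15.2,16.18,1.82,0,0,10.19,-1])

```text
time_s: 1.77
tcp_pos: [0.5369, -0.1902, 0.1524]
ee_rot: [[0.302, -0.953, -0.002], [-0.953, -0.302, -0.001], [0.001, 0.002, -1.0]]
wrist_force: [1.6, 1.1, 0.3]
gripper_width: 1.0
```

```bash
python3 go.py .558 -.2423 .15 -72.25;python3 go.py .558 -.2423 .016 -72.25
```

```text
motion [ 1.401 -0.11   0.061] [ 0.027 -0.009 -0.032]
1.7667 [ 0.5369 -0.1902  0.1524] yaw -72.41 F [1.6  1.12 0.28] M [ 0.2  -0.15  0.01] w 1.0002304130658255 j [ -3.2  20.2 -13.2   0.1 -56.7  20.7]
motion [ 1.398 -0.118  3.411] [ 0.027 -0.009 -0.032]
1.7667 [ 0.5369 -0.1902  0.1524] yaw -72.41 F [1.6  1.12 0.28] M [ 0.2  -0.15  0.01] w 1.0002304130658255 j [ -3.2  20.2 -13.2   0.1 -56.7  20.7]
```

>>> move_arm(motion=[0.7,-0.06,0,0,0,0,-1,1.4,-0.11,0.2,0,0,0,-1,1.4,-0.11,0.8,0,0,0,-1,1.4,-0.11,1.4,0,0,0,-1,1.4,-0.11,2,0,0,0,-1,1.4,-0.11,2.5,0,0,0,-1,1.4,-0.11,2.9,0,0,0,-1,1.4,-0.11,3.2,0,0,0,-1,1.4,-0.11,3.35,0,0,0,-1,1.4,-0.11,3.4,0,0,0,-1,1.4,-0.11,3.4,0,0,0,-1,1.4,-0.11,3.4,0,0,0,-1])

```text
time_s: 2.77
tcp_pos: [0.5583, -0.2425, 0.0171]
ee_rot: [[0.303, -0.953, -0.001], [-0.953, -0.303, -0.002], [0.002, 0.001, -1.0]]
wrist_force: [0.3, 0.3, -0.1]
gripper_width: 0.999
```

```bash
python3 go.py .558 -.2423 .016 -72.25; python3 - <<'E'
from station import imaging
import cv2
s=imaging.capture("scene");cv2.imwrite("pics/s1.png",cv2.resize(s[120:300,150:390],None,fx=3,fy=3,interpolation=2))
E
```

```text
motion [-0.008  0.005  0.028] [ 0.015 -0.018 -0.028]
2.7667 [ 0.5583 -0.2425  0.0171] yaw -72.39 F [ 0.29  0.31 -0.07] M [ 0.07 -0.07  0.  ] w 0.9993161717126048 j [ -8.2  32.6 -15.3   0.2 -42.1  25.7]
```

View pics/s1.png

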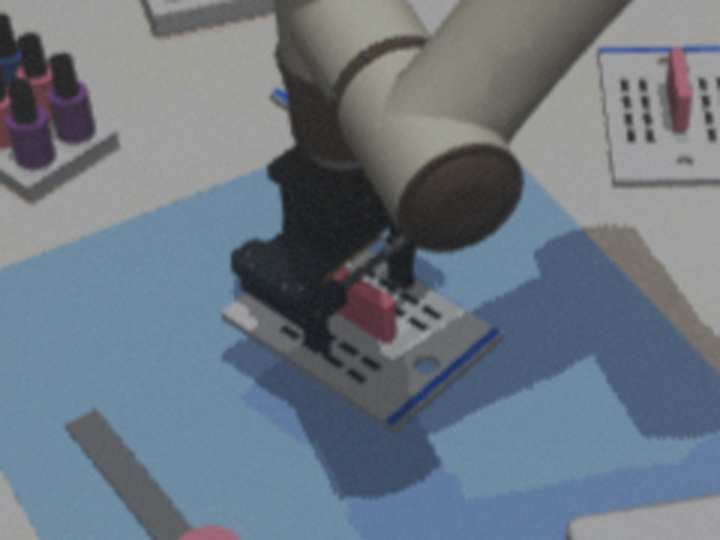

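The open fingers straddle the pink grip of the leftmost cover, around (370,305) in the crop, so I'm closing.

>>> move_arm(motion=[0,0,0,0,0,0,0,0,0,0,0,0,0,0.5,0,0,0,0,0,0,1,0,0,0,0,0,0,1,0,0,0,0,0,0,1,0,0,0,0,0,0,1,0,0,0,0,0,0,1,0,0,0,0,0,0,1,0,0,0,0,0,0,1,0,0,0,0,0,0,1])

```text
time_s: 3.65
tcp_pos: [0.5584, -0.2425, 0.0173]
ee_rot: [[0.302, -0.953, -0.0], [-0.953, -0.302, -0.002], [0.002, 0.001, -1.0]]
wrist_force: [0.4, 0.1, -0.1]
gripper_width: 0.323
```

```bash
python3 go.py .558 -.2423 .15 -72.25
```

```text
motion [-3.000e-03  1.100e-02 -3.318e+00] [ 0.01  -0.019 -0.029]
3.65 [ 0.5584 -0.2425  0.0173] yaw -72.39 F [ 0.38  0.15 -0.1 ] M [ 0.07 -0.06 -0.02] w 0.323063032262146 j [ -8.2  32.6 -15.3   0.2 -42.1  25.7]
```

>>> move_arm(motion=[0,0,0,0,0,0,1,0,0,0,0,0,0,1,0,0,0,0,0,0,1,0,0,0,0,0,0,1,0,0,0,0,0,0,1,0,0,0,0,0,0,1])

```text
time_s: 4.15
tcp_pos: [0.5585, -0.2425, 0.0173]
ee_rot: [[0.303, -0.953, -0.0], [-0.953, -0.303, -0.002], [0.002, 0.001, -1.0]]
wrist_force: [-0.2, -0.4, -0.2]
gripper_width: 0.158
```

```bash
python3 go.py .558 -.2423 .15 -72.25
```

```text
motion [-3.000e-03  1.200e-02 -3.317e+00] [ 0.008 -0.02  -0.027]
4.15 [ 0.5585 -0.2425  0.0173] yaw -72.39 F [-0.18 -0.39 -0.17] M [ 0.15 -0.1  -0.02] w 0.1583724892310259 j [ -8.2  32.6 -15.3   0.2 -42.1  25.7]
```

>>> move_arm(motion=[0,0,-0.1,0,0,0,1,0,0,-0.3,0,0,0,1,0,0,-0.6,0,0,0,1,0,0,-1,0,0,0,1,0,0,-1.5,0,0,0,1,0,0,-2,0,0,0,1,0,0,-2.5,0,0,0,1,0,0,-2.9,0,0,0,1,0,0,-3.2,0,0,0,1,0,0,-3.3,0,0,0,1,0,0,-3.3,0,0,0,1])

```text
time_s: 5.07
tcp_pos: [0.5586, -0.2422, 0.1503]
ee_rot: [[0.302, -0.953, 0.001], [-0.953, -0.302, -0.002], [0.002, -0.001, -1.0]]
wrist_force: [0.4, 0.1, -5.2]
gripper_width: 0.16
```

```bash
python3 go.py .502 .2043 .15 -110.1; python3 - <<'E'
from station import imaging
import cv2
s=imaging.capture("scene");cv2.imwrite("pics/s2.png",cv2.resize(s[60:300,150:390],None,fx=2.4,fy=2.4,interpolation=2))
E
```

```text
motion [-11.068  -2.027  -0.016] [-0.017 -0.021  7.54 ]
5.0667 [ 0.5586 -0.2422  0.1503] yaw -72.4 F [ 0.39  0.11 -5.23] M [ 0.1  -0.05 -0.05] w 0.15979667169246067 j [ -8.2  23.8  -7.9   0.1 -58.3  25.7]
```

View pics/s2.png

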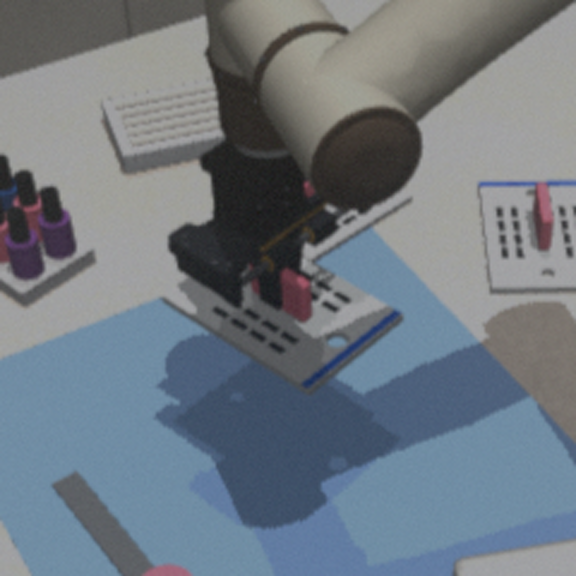

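Plate lifted level, still gripped; the force reads 5.2 N of weight. Now I carry it over to the collector.

>>> move_arm(motion=[-0.11,-0.02,0,0,0,0.08,1,-0.33,-0.06,0,0,0,0.23,1,-0.77,-0.14,0,0,0,0.53,1,-1.33,-0.24,0,0,0,0.9,1,-2,-0.37,0,0,0,1.36,1,-2.77,-0.51,0,0,0,1.89,1,-3.54,-0.65,0,0,0,2.41,1,-4.32,-0.79,0,0,0,2.94,1,-5.09,-0.93,0,0,0,3.47,1,-5.87,-1.08,0,0,0,4,1,-6.64,-1.22,0,0,0,4.52,1,-7.42,-1.36,0,0,0,5.05,1,-8.19,-1.5,0,0,0,5.58,1,-8.97,-1.65,0,0,0,6.11,1,-9.63,-1.77,0,0,0,6.56,1,-10.18,-1.87,0,0,0,6.94,1,-10.63,-1.95,0,0,0,7.24,1,-10.9,-2,0,0,0,7.43,1,-11.07,-2.03,0,0,0,7.54,1,-11.07,-2.03,0,0,0,7.54,1])

```text
time_s: 6.78
tcp_pos: [0.5008, 0.2056, 0.1475]
ee_rot: [[-0.343, -0.939, -0.002], [-0.939, 0.343, -0.002], [0.003, 0.001, -1.0]]
wrist_force: [-0.2, -0.4, -5.0]
gripper_width: 0.158
```

```bash
python3 go.py .502 .2043 .105 -110.1
```

```text
motion [ 0.018 -0.041  1.063] [ 0.017 -0.03   0.013]
6.7833 [0.5008 0.2056 0.1475] yaw -110.04 F [-0.2  -0.36 -4.99] M [ 0.03 -0.12 -0.  ] w 0.15804289016302892 j [ 39.5  18.  -17.4   0.  -54.8 -59.5]
```

>>> move_arm(motion=[0,-0.02,0.2,0,0,0,1,0.02,-0.04,0.5,0,0,0,1,0.02,-0.04,0.8,0,0,0,1,0.02,-0.04,0.95,0,0,0,1,0.02,-0.04,1,0,0,0,1,0.02,-0.04,1,0,0,0,1])

```text
time_s: 7.28
tcp_pos: [0.5017, 0.2033, 0.1067]
ee_rot: [[-0.343, -0.939, -0.004], [-0.939, 0.343, -0.003], [0.004, 0.002, -1.0]]
wrist_force: [0.0, -0.1, -4.5]
gripper_width: 0.156
```

```bash
python3 go.py .502 .2043 .105 -110.1; python3 - <<'E'
from station import imaging
import cv2
s=imaging.capture("scene");cv2.imwrite("pics/s3raw.png",s);cv2.imwrite("pics/s3.png",cv2.resize(s[260:430,310:490],None,fx=3.5,fy=3.5,interpolation=2))
s=imaging.capture("top");cv2.imwrite("pics/t3raw.png",s);cv2.imwrite("pics/t3.png",cv2.resize(s[160:310,110:280],None,fx=4,fy=4,interpolation=2))
E
```

```text
motion [-0.026  0.001  0.043] [ 0.027 -0.049  0.004]
7.2833 [0.5017 0.2033 0.1067] yaw -110.08 F [ 0.02 -0.06 -4.54] M [ 0.1  -0.15 -0.02] w 0.15553782462156507 j [ 39.2  20.7 -20.2   0.  -49.4 -59.3]
```

View pics/s3.png

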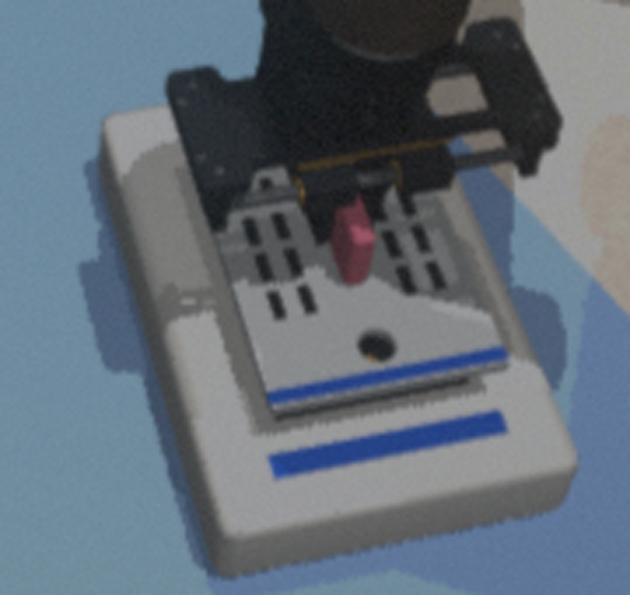

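View pics/t3.png

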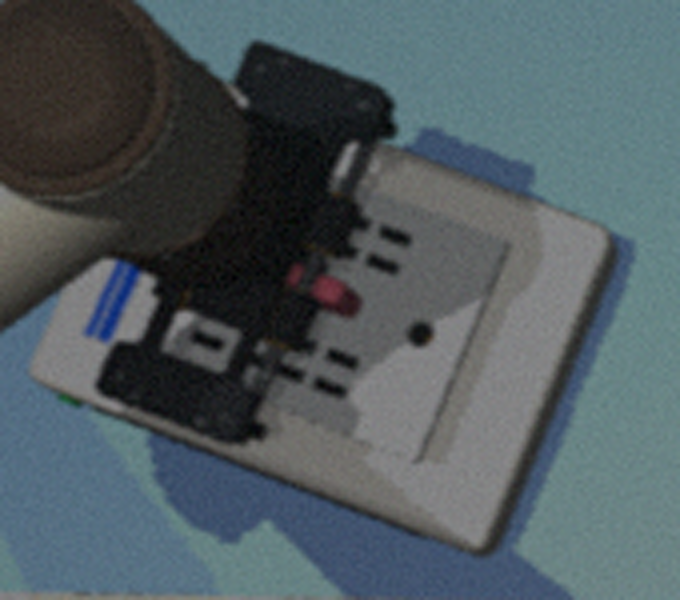

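```bash
python3 - <<'E'
import cv2,numpy as np
for f,x,y,w,h,n in (("s3raw",380,340,80,45,"zs"),("t3raw",195,210,55,70,"zt")):
    s=cv2.imread(f"pics/{f}.png")
    k=9 if n=="zs" else 8
    s=cv2.resize(s[y:y+h,x:x+w],None,fx=k,fy=k,interpolation=cv2.INTER_CUBIC);s=np.clip(s*1.6,0,255).astype('uint8');cv2.imwrite(f"pics/{n}.png",s)
E
```

```text
(no output)
```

View pics/zs.png

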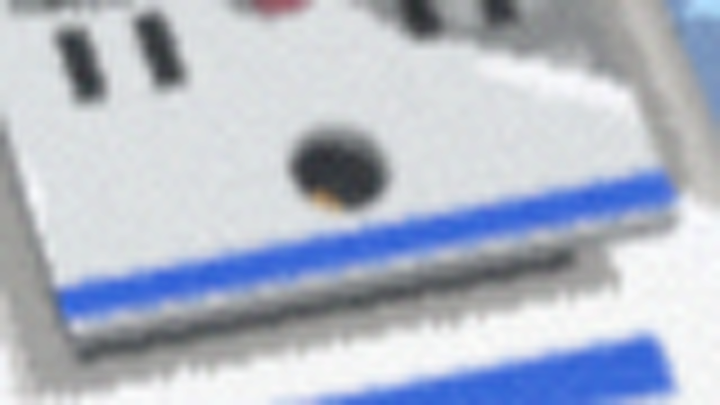

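View pics/zt.png

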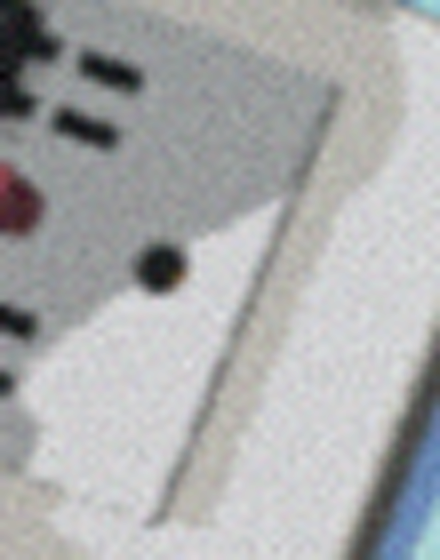

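```bash
python3 - <<'E'
from h import *
S=crop([(678,205),(68,320),(338,168)],380,340,9)
T=crop([(338,85),(155,520),(160,268)],195,210,8)
ms=lambda p:np.array([[-.065,.095,.008],[.065,.095,.008],[0,.07,.008]])
mt=lambda p:np.array([[.065,-.095,.008],[-.065,-.095,.008],[0,-.07,.008]])
C={"scene":(np.array([.50052,.20478]),-20.53),"top":(np.array([.50378,.2038]),-19.71),"both":(np.array([.50203,.20433]),-20.1)}
for n,o in (("scene",[("scene",S,ms)]),("top",[("top",T,mt)]),("both",[("scene",S,ms),("top",T,mt)])):
    q=fit(o,.0894,[.5,.2,-.35]);a=np.degrees(q.x[2]);c,ca=C[n];b=np.radians(ca)
    d=q.x[:2]-c;R=np.array([[np.cos(b),-np.sin(b)],[np.sin(b),np.cos(b)]])
    print(n,q.x[:2].round(4),a.round(2),"rel in coll frame mm",(R.T@d*1000).round(1),"dyaw",(a-ca).round(2),np.abs(q.fun).round(1))
    hs=[[0,.07],[0,-.07]]
E
```

```text
scene [0.4995 0.2033] -20.26 rel in coll frame mm [-0.5 -1.7] dyaw 0.27 [0.1 0.3 0.  0.4 0.1 0.9]
top [0.5031 0.2049] -19.85 rel in coll frame mm [-1.   0.8] dyaw -0.14 [0.  0.4 0.2 0.4 0.2 0. ]
both [0.5017 0.2042] -19.41 rel in coll frame mm [-0.2 -0.2] dyaw 0.69 [0.  0.6 0.2 1.7 0.2 0.1 0.2 0.2 0.4 0.8 0.6 0.4]
```

>>> move_arm(motion=[-0.01,-0.02,0.06,0.02,-0.05,0,1,-0.01,-0.02,0.12,0.02,-0.05,0,1,-0.01,-0.02,0.18,0.02,-0.05,0,1,-0.01,-0.02,0.24,0.02,-0.05,0,1,-0.01,-0.02,0.3,0.02,-0.05,0,1,-0.01,-0.02,0.33,0.02,-0.05,0,1,-0.01,-0.02,0.33,0.02,-0.05,0,1])

```text
time_s: 7.97
tcp_pos: [0.5031, 0.204, 0.0943]
ee_rot: [[-0.343, -0.939, 0.001], [-0.939, 0.343, 0.001], [-0.002, -0.0, -1.0]]
wrist_force: [-0.5, -0.5, -4.3]
gripper_width: 0.157
```

```bash
cat > look.py <<'E'
from station import imaging
import cv2,sys,numpy as np
i=sys.argv[1]
s=imaging.capture("scene");t=imaging.capture("top");cv2.imwrite(f"pics/sraw{i}.png",s);cv2.imwrite(f"pics/traw{i}.png",t)
a=cv2.resize(s[330:400,370:460],None,fx=8,fy=8,interpolation=2)
b=cv2.resize(t[205:285,190:260],None,fx=7,fy=7,interpolation=2)
for n,m in(("zs",a),("zt",b)): cv2.imwrite(f"pics/{n}{i}.png",np.clip(m*1.6,0,255).astype('uint8'))
E
python3 go.py .502 .2043 .0903 -110.1; python3 look.py 4
```

```text
motion [0.003 0.027 0.1  ] [-0.005  0.018  0.01 ]
7.9667 [0.5031 0.204  0.0943] yaw -110.05 F [-0.51 -0.5  -4.34] M [ 0.03 -0.03 -0.04] w 0.15737992192017086 j [ 39.2  21.6 -21.   -0.  -47.4 -59.2]
```

View pics/zs4.png

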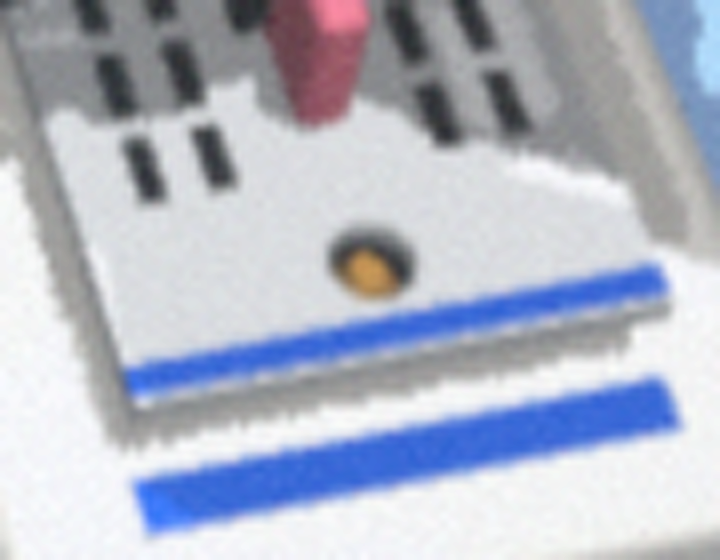

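View pics/zt4.png

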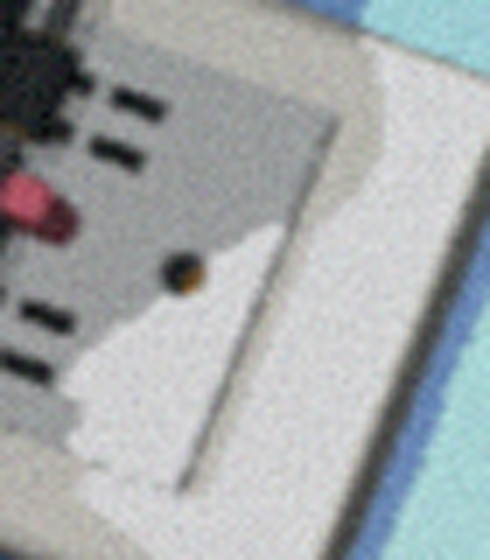

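Both brass tips now show in their holes: round at (368,270) in the scene crop, diamond at (190,280) in the top crop. Allowing for parallax, both look about centred. I'll keep going down slowly.

>>> move_arm(motion=[0,0,0.04,0,0.02,0,1,0,0,0.08,0,0.02,0,1,0,0,0.12,0,0.02,0,1,0,0,0.15,0,0.02,0,1,0,0,0.18,0,0.02,0,1,0,0,0.18,0,0.02,0,1])

```text
time_s: 8.57
tcp_pos: [0.5032, 0.2041, 0.0871]
ee_rot: [[-0.343, -0.939, 0.001], [-0.939, 0.343, -0.0], [0.0, -0.001, -1.0]]
wrist_force: [0.8, 0.5, -5.4]
gripper_width: 0.16
```

```bash
python3 go.py .5031 .2040 .0773 -110.1; python3 look.py 5
```

```text
motion [0.003 0.001 0.246] [-0.007 -0.001  0.011]
8.5667 [0.5032 0.2041 0.0871] yaw -110.05 F [ 0.8   0.51 -5.39] M [ 0.08 -0.12 -0.01] w 0.15968883062951264 j [ 39.2  22.1 -21.4   0.  -46.5 -59.3]
```

View pics/zs5.png

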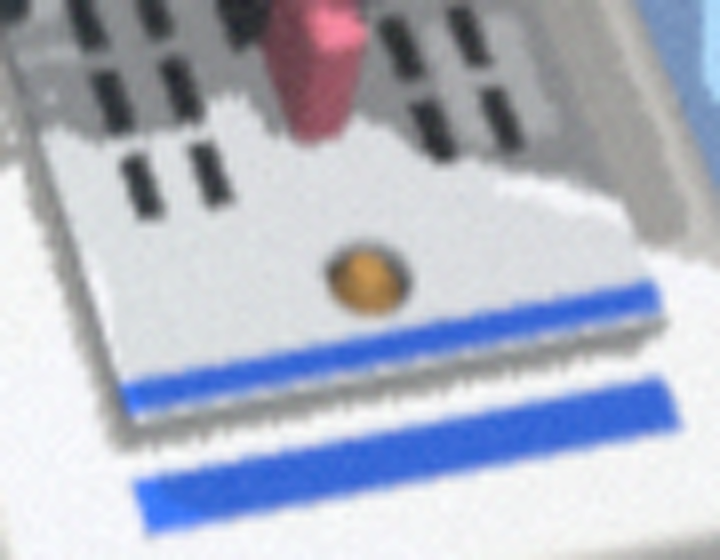

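View pics/zt5.png

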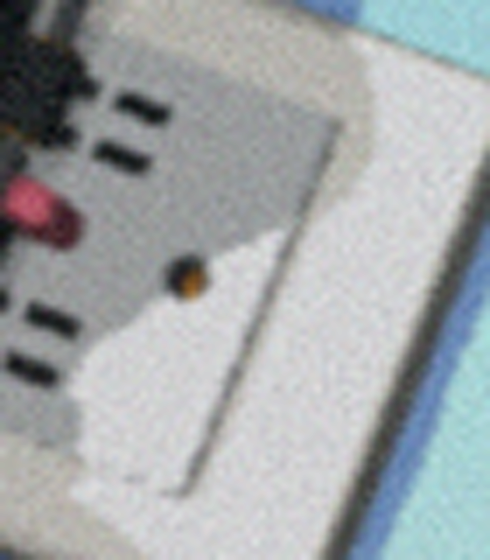

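No side force. The round pin fills its hole, so I continue.

>>> move_arm(motion=[0,0,0.03,0,0,0,1,0,0,0.06,0,0,0,1,0,0,0.09,0,0,0,1,0,0,0.12,0,0,0,1,0,0,0.15,0,0,0,1,0,0,0.15,0,0,0,1])

```text
time_s: 9.17
tcp_pos: [0.5032, 0.2041, 0.0811]
ee_rot: [[-0.343, -0.939, 0.001], [-0.939, 0.343, -0.0], [0.0, -0.001, -1.0]]
wrist_force: [0.2, 0.8, -5.2]
gripper_width: 0.158
```

```bash
python3 go.py .5031 .2040 .0773 -110.1
```

```text
motion [0.003 0.001 0.095] [-0.007 -0.002  0.011]
9.1667 [0.5032 0.2041 0.0811] yaw -110.04 F [ 0.21  0.79 -5.24] M [ 0.06 -0.02  0.03] w 0.15829292450577823 j [ 39.2  22.6 -21.7   0.  -45.7 -59.3]
```

>>> move_arm(motion=[0,0,0.02,0,0,0,1,0,0,0.04,0,0,0,1,0,0,0.06,0,0,0,1,0,0,0.08,0,0,0,1,0,0,0.095,0,0,0,1,0,0,0.095,0,0,0,1])

```text
time_s: 9.67
tcp_pos: [0.5032, 0.2041, 0.0773]
ee_rot: [[-0.343, -0.939, 0.001], [-0.939, 0.343, -0.0], [0.0, -0.001, -1.0]]
wrist_force: [0.3, -0.1, -5.0]
gripper_width: 0.159
```

```bash
python3 go.py .5031 .2040 .0773 -110.1; python3 look.py 6
```

```text
motion [0.004 0.002 0.001] [-0.007 -0.002  0.012]
9.6667 [0.5032 0.2041 0.0773] yaw -110.04 F [ 0.27 -0.05 -4.98] M [ 0.05 -0.    0.04] w 0.1593131318599336 j [ 39.2  22.9 -21.9   0.1 -45.2 -59.3]
```

View pics/zs6.png

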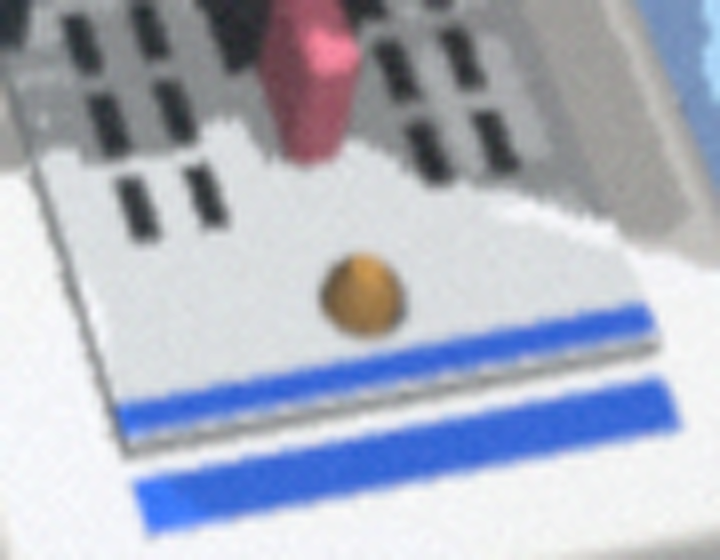

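View pics/zt6.png

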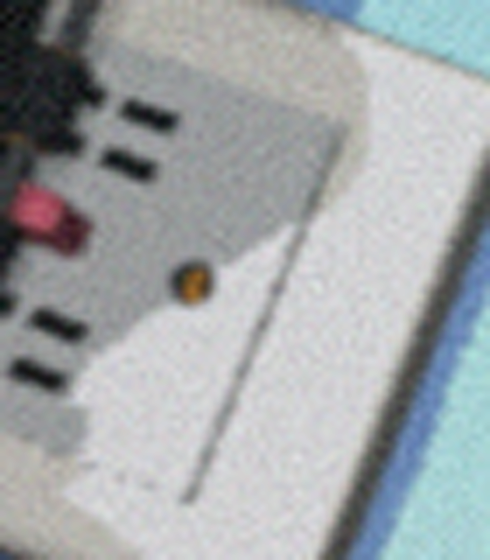

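Both pins are through, but the wrist still carries the full weight. I'll feel for the deck.

>>> move_arm(motion=[0,0,0.01,0,0,0,1,0,0,0.02,0,0,0,1,0,0,0.02,0,0,0,1,0,0,0.02,0,0,0,1])

```text
time_s: 10.1
tcp_pos: [0.5032, 0.2041, 0.0773]
ee_rot: [[-0.343, -0.939, 0.001], [-0.939, 0.343, -0.0], [-0.0, -0.001, -1.0]]
wrist_force: [-3.2, -0.1, 3.5]
gripper_width: 0.159
```

```bash
python3 go.py .5031 .2040 .0763 -110.1
```

```text
motion [0.003 0.003 0.024] [-0.011  0.     0.013]
10.1 [0.5032 0.2041 0.0773] yaw -110.03 F [-3.23 -0.11  3.47] M [-0.13  0.94 -0.02] w 0.15886697390755736 j [ 39.2  22.9 -22.    0.1 -45.1 -59.3]
```

Contact is felt at exactly the desk-derived home height (TCP 0.0773 m): the force swung from −5 N to +3.5 N. I'm opening the gripper.

>>> move_arm(motion=[0,0,0,0,0,0,0.7,0,0,0,0,0,0,0.6,0,0,0,0,0,0,0.4,0,0,0,0,0,0,0.3,0,0,0,0,0,0,0.2,0,0,0,0,0,0,0.2,0,0,0,0,0,0,0.2,0,0,0,0,0,0,0.2])

```text
time_s: 10.77
tcp_pos: [0.5033, 0.2042, 0.0773]
ee_rot: [[-0.342, -0.94, 0.001], [-0.94, 0.342, -0.0], [-0.0, -0.001, -1.0]]
wrist_force: [0.0, -0.2, -0.0]
gripper_width: 0.396
```

```bash
python3 go.py .5031 .2040 .2 -110.1; python3 look.py 7
```

```text
motion [ 7.000e-03  1.000e-03 -3.067e+00] [-0.013  0.003  0.014]
10.7667 [0.5033 0.2042 0.0773] yaw -110.03 F [ 0.03 -0.19 -0.02] M [ 0.08 -0.14  0.01] w 0.3956801810263468 j [ 39.2  22.9 -22.    0.1 -45.1 -59.3]
```

View pics/zs7.png

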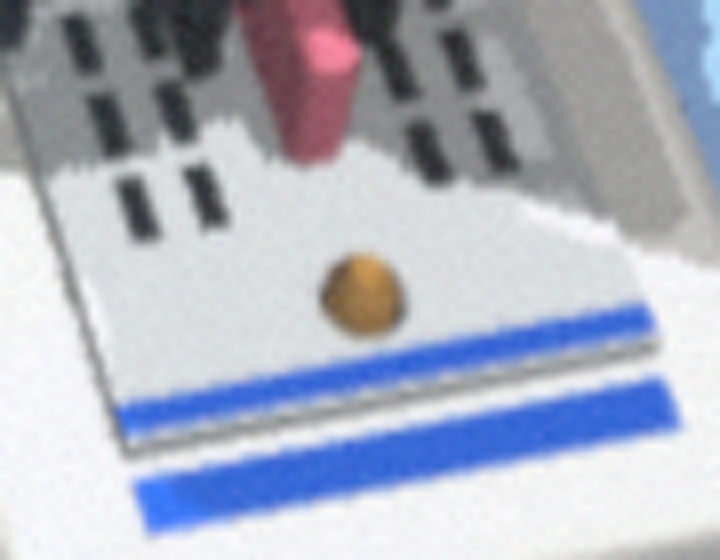

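Released, force zero, plate unmoved. I'll retreat straight up, with the fingers clear of the grip, then swing aside for a full look.

>>> move_arm(motion=[0,0,-0.1,0,0,0,0.2,0,0,-0.3,0,0,0,0.2,0,0,-0.7,0,0,0,0.2,0,0,-1.2,0,0,0,0.2,0,0,-1.8,0,0,0,0.2,0,0,-2.4,0,0,0,0.2,0,0,-3,0,0,0,0.2,0,0,-3.5,0,0,0,0.2,0,0,-4,0,0,0,0,-0.5,0.3,-4,0,0,0,0,-1,0.7,-4,0,0,0,0,-1.8,1.2,-4,0,0,0,0,-2.6,1.8,-4,0,0,0,0,-3.4,2.4,-4,0,0,0,0,-4.2,3,-4,0,0,0,0,-5,3.5,-4,0,0,0,0,-5.5,3.8,-4,0,0,0,0,-5.8,4,-4,0,0,0,0,-6,4,-4,0,0,0,0,-6,4,-4,0,0,0,0])

```text
time_s: 12.53
tcp_pos: [0.4353, 0.4852, 0.2371]
ee_rot: [[-0.342, -0.94, 0.001], [-0.94, 0.342, -0.0], [-0.0, -0.001, -1.0]]
wrist_force: [-0.3, 0.1, -0.4]
gripper_width: 0.495
```

```bash
python3 go.py .5031 .2040 .2 -110.1; python3 look.py 8; python3 - <<'E'
import cv2
t=cv2.imread("pics/traw8.png");cv2.imwrite("pics/t8.png",t);cv2.imwrite("pics/t8c.png",cv2.resize(t[165:305,112:275],None,fx=4.2,fy=4.2,interpolation=2))
s=cv2.imread("pics/sraw8.png");cv2.imwrite("pics/s8c.png",cv2.resize(s[270:425,325:485],None,fx=3.8,fy=3.8,interpolation=2))
E
```

```text
motion [ 6.026 -3.995  0.931] [-0.014  0.001  0.023]
12.5333 [0.4353 0.4852 0.2371] yaw -109.99 F [-0.35  0.11 -0.43] M [ 0.03 -0.1   0.02] w 0.4948470443671919 j [ 62.3  24.2   5.8   0.1 -71.7 -82.3]
```

View pics/t8c.png

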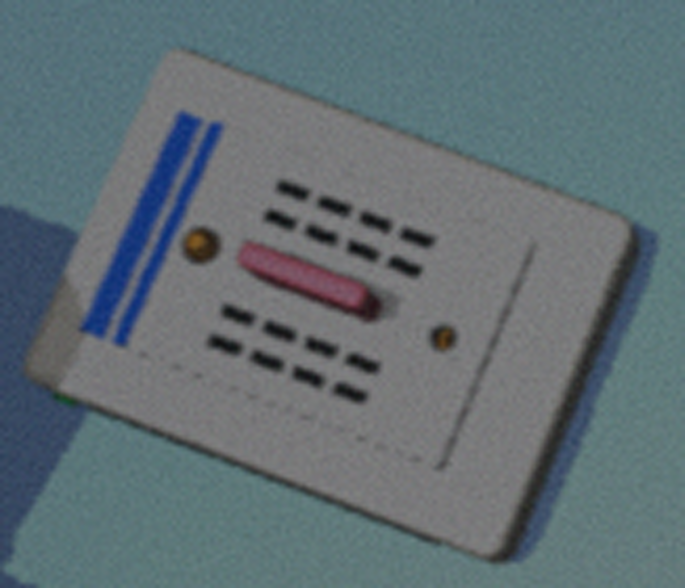

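View pics/s8c.png

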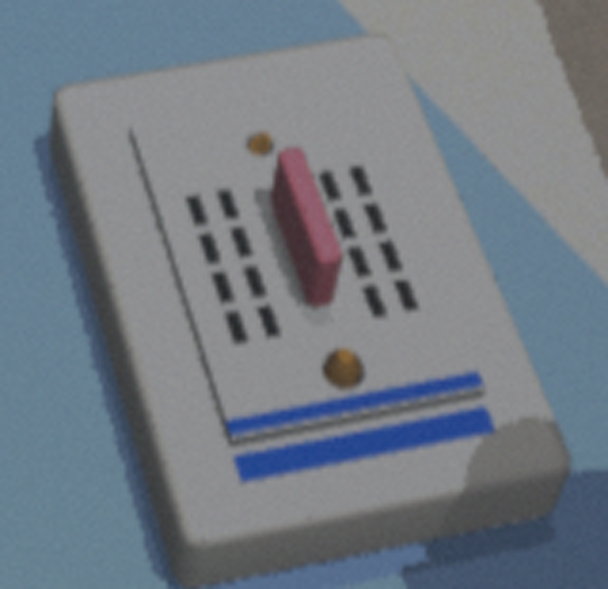

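View pics/t8.png

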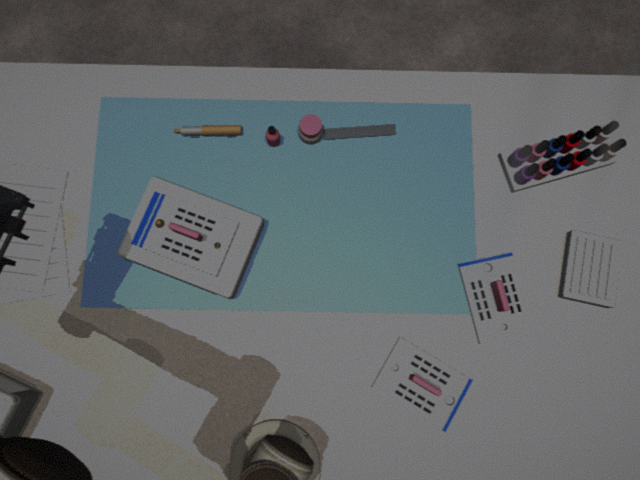

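Both pins stand through their holes: (200,243) and (442,338) in the top crop. The stripes match, the plate edge lies evenly on the deck, and the bystanders sit at the same pixels as at the start. I'm handing in.

```bash
python3 -c "
from station import r
print(r.finish_job())"
```

```text
the job is handed in; nothing more can be done
None
```

The cover plate is back on the dust collector, seated on both pins and let go, and the job is handed in at about 12.6 s.

- **What I did:** I took the cover farthest to the robot's left by its pink grip and turned it about 38° so the blue stripes matched. I then lowered it in small steps onto the round and diamond pins. No wiggling was needed. After opening the gripper I moved straight up and then aside.
- **Seating:** The plate met the deck at the home height I expected from where I gripped it on the desk (TCP 77.3 mm). The vertical wrist force went from −5 N, carrying the plate, to +3.5 N, and read zero after release.
- **Last pictures:** Both pins show through their holes and the stripes are side by side. The plate looks flat and did not move when I let go. The other things on the desk are where they were.
- **What disagreed:** The two cameras differed by about 3 mm and 0.8° on the collector's position, so I steered by the plate's position relative to the collector in each picture. I judged flatness from the contact height and the pictures; I did not measure it separately.

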